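Fit the sprung guide roller into its stand

ROBOT

A 7-joint arm with a two-finger parallel gripper is mounted at the origin on the work surface. World frame = base frame: x ahead of the robot, y to its left, z up, the work surface at z = 0. Lengths are in mm, angles in rad, forces in N, time in s.
With the tool pointing down it reaches from about 425 to 950 mm from the base axis. Payload 16.7 kg.
Tool frame: the origin (TCP) lies midway between the tips of the shut fingers; the grasp point (between the pads) lies 19 mm behind it; z points along the fingers, y is the line along which they close (so a half turn about z gives the same grasp; the last joint's range is limited). The gripper opens to 94 mm and grips with 3 to 60 N. Pads are 16 mm wide; open, the fingers measure 119 mm over their backs; the gripper's body (75 mm by 177 mm) begins 78 mm behind the grasp point.
Start: joints at [1.147, 0.426, 0.074, 1.606, -0.034, 1.111, -0.067], TCP at [182.484, -649.826, 205.467] pointing down, gripper open.
Joint ranges: [-2.85, 2.85], [-0.5, 2.14], [-1.23, 1.37], [0.21, 2.46], [-1.02, 4.16], [0.16, 2.05], [-2.73, 2.73]. Speed limits (rad/s): [1.89, 1.89, 2.39, 2.39, 3.01, 3.01, 3.01].

INTERFACE

Orientations are given as a unit quaternion [w, x, y, z].
In Python, from rig import status, imaging, job gives the robot as it stands.
- The arm moves only by the tool servo_tool, never from a script. Its argument "plan" is a list that holds one entry, the list of rows, each a list of 5 numbers: the opening in per cent of the stroke, from 0 (shut) to 100 (fully open), then the shift along the tool's x, y, z in m, then the turn about the tool's z in rad. In form: [[[hand, dx, dy, dz, roll], ...]]. A call has 1 to 12 rows; each row shifts and turns the commanded pose from where the row before left it, along the tool's axes as they then stand; what a row does not reach is not made up. A row lasts 1/12 s, in which the tool goes at most 41.7 mm and 7.16 degrees, less where a joint would pass 70% of its speed; a pose out of reach is approached as far as the arm can. A call with a gripper value outside its range is refused whole. The fingers move at their own pace and stop on an object; "squeeze" is the grip in N (left out, the last holds). Time passes only in rows, so rows that do not move let the fingers close. It gives the time, the measured TCP pose, the force, the opening and the grip force at its end, in the units of the state.
- status.observe(): the state, without advancing time (a new reading comes with each control period).
- imaging.capture(name): name is "scene" or "top" or "wrist"; returns a dict with "img" (420x560x3 uint8, blue, green, red), "depth" (420x560 float32, mm along the optical axis (not along the pixel's ray), 0 where there is no reading), "camera_matrix" (3x3 intrinsics, pixels), "extrinsics" (4x4, takes a point from camera to world coordinates). Camera axes: x right, y up, looking along -z (the intrinsics and any distortion apply to the point x, -y, -z); pixel columns grow to the right and rows downward; lengths in mm; the calibration is good to about 2 mm. A picture is of the moment at which its call begins.
- job.job_done(): hands the job in; it is judged then, once.
The state is a dict: "time": time; "joint_positions": joint angles; "dq": joint speeds; "effort": joint torques, N m; "eef_pos": TCP position; "ee_rot": TCP orientation; "ft_force": force on the tool from outside, world axes, zero at the start; "moment": the same for the moment, N m; "finger_gap": finger opening in mm; "finger_force": force on a finger pad.
Only numpy, scipy, OpenCV 4.12 (cv2) and the standard library are available. Lean on these libraries where they do the work, as an engineer would, in place of code of your own. Each camera call takes 0.05 s, during which the arm holds its last target. There are 200 camera calls.

TASK

Take the black guide roller from its rest and fit it in the roller stand: the sprung plunger goes in the recess of the tall cheek and the plain pin in the recess of the low cheek, fully home in both, then let go of it. Push the spring in gently, never jamming the roller against the stand with more than 25 N, and leave everything else on the bench where it is.

Things in the scene. Friction and masses are not known exactly. Their poses are not given: they have to be found in the camera images.
- roller: Guide roller, about 0.28 kg: black rubber sleeve, diameter 28, length 104 mm, on a steel core, diameter 20, length 120. Origin: middle of the core, on the axis; +y along the axis to the plunger end. At -y a fixed steel pin, at +y a sprung brass plunger. Overall length 152 mm free, 134 mm with the plunger fully in. Starts level in the rest, axis 50 mm above the bench.
- pin_tip (a point): Tip of the roller's fixed flat-ended pin with a 1.5 mm chamfer (diameter 10 mm, 8 mm out of the core's end), on the axis, 68 mm from the roller's origin.
- plunger_tip (a point): Tip of the sprung round-nosed plunger (diameter 10 mm, 24 mm out of the core's end when free), on the axis, 84 mm from the roller's origin when free. It can be pushed in 18 mm, where it stops solid. The spring takes 2 N to start and 6 N when fully in (0.22 N per mm). Polished, friction about 0.25.
- rest: Grey plastic rest, 75 mm (x) by 120 mm (y), fixed to the bench. Two V saddles, each 10 mm wide, at y = -42 and +42 mm carry the roller along y, its origin within 4 mm of being over the rest's; they rise to 57 mm. Origin: centre of the underside.
- stand: Roller stand fixed to the bench. Dark steel base 90 mm (x) by 200 mm (y); on a rail along its y an aluminium carriage with two upright cheeks 50 mm wide in x, 14 mm thick, centred on x = 0, inner faces 137 mm apart: tall one at +y, low one at -y. Origin: centre of the base's underside, z up. The carriage is clamped (fast) up to 15 mm either way along y of the middle; this is not measured.
- base_mid (a point): Point of the fixed base frame at x = y = 0, 85 mm above the bench, the height of both recess centres. With the carriage in the middle the cheeks' inner faces would lie 68.5 mm either side of it in y; find them by touch or by eye. Once fitted, the roller's axis is 83 to 87 mm above the bench (2 mm play all round), the core's end against the low cheek.
- base_tall (a point): Top of the base at its +y edge (y = 100 mm), beside the tall cheek, whose top is 139 mm above the bench. In its inner face, on x = 0, a round recess, diameter 14, depth 4 mm, for the plunger, which stays pushed in 3 mm there and so keeps the roller home. Above the recess the face is bare and flat: the plunger can be pushed in against it and slid down it into the recess.
- base_low (a point): Top of the base at its -y edge (y = -100 mm), beside the low cheek, whose top is 101 mm above the bench. In its inner face, on x = 0, a round recess, diameter 14, depth 9 mm, for the pin. The roller passes down between the cheeks only with the plunger pushed in 15 to 18 mm.
- tape_measure: bystander: black and yellow tape measure, 60 x 30 x 52 mm
- spacer: bystander: steel spacer ring, 32 mm in diameter, 14 mm high
- glue: bystander: white bottle, 36 mm in diameter, 110 mm high
- screwdriver: bystander: screwdriver lying on the bench
- tin: bystander: small steel bowl, 70 mm in diameter, 40 mm high
- plug: bystander: white plug adaptor, 45 x 45 x 32 mm, with two brass prongs
Not all that is in view belongs to the job. What is shaped like the roller but purple is not meant.

How it is judged (in metres and radians):
On the way, in this order (a step that is already met when the one before it is completed fails the run):
1. the roller is lifted clear of its rest (z of roller in the frame of rest above 0.08 m), for 0.1 s.
2. the plunger is pushed in by at least 9 mm (distance between pin_tip and plunger_tip below 0.143 m), for 0.1 s.
At the end, for the whole second after the job is handed in: Roller in both recesses, plunger at the tall cheek: origin 80.5 to 88.5 mm above the stand's underside, within 4 mm of the stand's x = 0, axis within 0.03 rad of its y, pin tip beyond its y = -55 mm, overall length 147.5 to 150.5 mm (149 when home), at rest, let go (z of roller in the frame of stand between 0.0805 and 0.0885 m and x of roller in the frame of stand between -0.004 and 0.004 m and y of pin_tip in the frame of stand below -0.055 m and angle between the y axis of roller and the y axis of stand, either way round below 0.03 rad and distance between pin_tip and plunger_tip between 0.1475 and 0.1505 m and linear speed of roller below 0.02 m/s); the robot touches nothing.
It fails at once if the roller is pressed against the stand with more than 25 N (contact force between roller and stand above 25 N).
It fails at once if a bystander is moved by more than 30 mm (distance of any of tape_measure, spacer, glue, screwdriver, tin, plug from where it was at the start of the episode above 0.03 m).
It also fails if it takes over 64 s, if anything falls off the work surface, if the arm or the gripper's body presses on something with over 40 N, if the wrist force passes 120 N, or if a joint passes its speed limit or range.

## Working session

There is one attempt and no reset: what is moved stays moved. The work goes in short steps, Python scripts to look and compute and a tool call to move; the robot and the scene stay as the last step left them, time stands still between calls to the robot, and variables do not carry over. Pictures are saved under pics/ and viewed, at most 10 in all, crops included, and the job is handed in when it is done.

Besides the shell and the picture viewer there is one more tool, called after "Call:" as name(argument=value, ...), one argument or row to a line, values as JSON. servo_tool: Moves the arm, as the interface text tells. Its arguments: {"type":"object","properties":{"plan":{"type":"array"},"squeeze":{"type":"number"}},"required":["plan"]}

```bash
mkdir -p pics; ls; python3 - <<'E'
from rig import status, imaging
import cv2,numpy as np
print(status.observe())
for n in("scene","top","wrist"):
    c=imaging.capture(n); cv2.imwrite(f"pics/{n}0.png",c["img"]); np.savez(f"pics/{n}0.npz",**c)
    print(n,c["camera_matrix"].tolist(),np.round(c["extrinsics"],4).tolist(), [k for k in c])
E
```

```text
pics
{'time': 0.0, 'joint_positions': array([ 1.14750544,  0.42673387,  0.0738576 ,  1.6065904 , -0.03414281,
        1.11080115, -0.06710935]), 'dq': array([ 1.82998919e-04,  6.56759894e-04,  1.26606024e-03,  2.51723103e-03,
       -1.92239508e-03,  6.53992790e-05,  1.63377673e-03]), 'effort': array([-1.50658270e-04, -9.35836387e+01,  3.66645947e+00, -4.54194939e+01,
       -4.89221024e-02,  2.02216068e-02,  1.98728376e-04]), 'eef_pos': array([ 182.37143933, -649.44722544,  204.7818864 ]), 'ee_rot': array([-6.26059925e-04,  9.90648721e-01,  1.36435722e-01, -1.15860930e-04]), 'ft_force': array([ 0.22896538,  0.5021921 , -0.7277767 ]), 'moment': array([ 0.01001287, -0.00382918, -0.00073024]), 'finger_force': 0.0, 'finger_gap': 93.85840302069879}
scene [[477.2853996525216, 0.0, 285.34007801924315], [0.0, 477.2853996525216, 204.64085920090483], [0.0, 0.0, 1.0]] [[-0.8766, -0.3192, 0.3602, 918.8356], [0.4812, -0.5914, 0.647, 591.6486], [0.0065, 0.7405, 0.672, 694.2726], [0.0, 0.0, 0.0, 1.0]] ['img', 'depth', 'camera_matrix', 'extrinsics']
top [[481.71646348715814, 0.0, 281.6511149684929], [0.0, 481.71646348715814, 202.77228928453684], [0.0, 0.0, 1.0]] [[-0.0152, 0.9906, -0.1357, 442.3761], [-0.9998, -0.0134, 0.0137, 11.8942], [0.0117, 0.1359, 0.9907, 1056.0507], [0.0, 0.0, 0.0, 1.0]] ['img', 'depth', 'camera_matrix', 'extrinsics']
wrist [[312.55454308230577, 0.0, 281.774416897646], [0.0, 312.55454308230577, 200.08356487565445], [0.0, 0.0, 1.0]] [[0.27, 0.9249, 0.2678, 260.5233], [-0.9629, 0.2597, 0.0738, -627.6914], [-0.0013, -0.2778, 0.9606, 384.5051], [0.0, 0.0, 0.0, 1.0]] ['img', 'depth', 'camera_matrix', 'extrinsics']
```

View pics/top0.png

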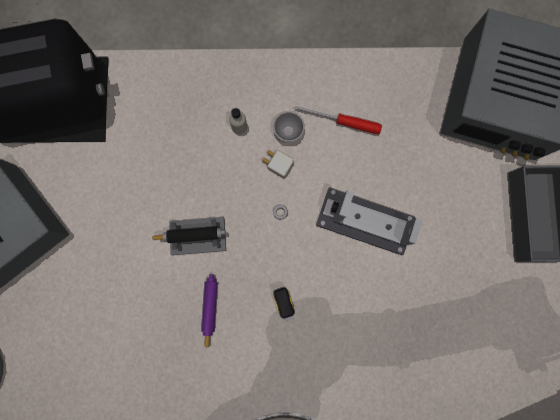

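View pics/scene0.png

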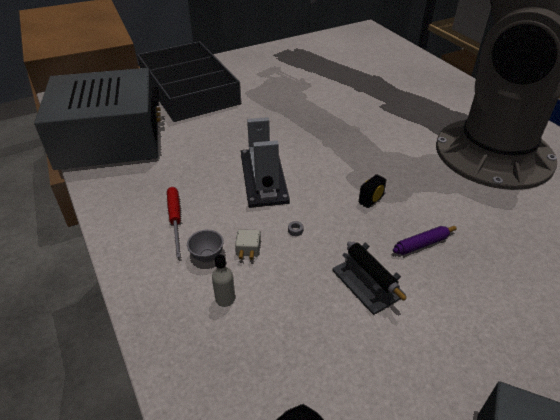

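The top view shows the black roller in its rest at about (195,235), with its brass plunger at the left (col 157). The stand is at (368,220), turned slightly; the purple decoy is at (209,305). The scene view shows both cheeks at (265,165) and (258,130).

```bash
cat > h.py <<'E'
import numpy as np,cv2
def cloud(c):
    K=c["camera_matrix"];E=c["extrinsics"];d=c["depth"].astype(float)
    v,u=np.mgrid[:d.shape[0],:d.shape[1]]
    P=np.stack([(u-K[0,2])/K[0,0]*d,-(v-K[1,2])/K[1,1]*d,-d],-1)
    W=P@E[:3,:3].T+E[:3,3]; W[d<=0]=np.nan
    return W
def proj(c,p):
    K=c["camera_matrix"];E=c["extrinsics"]
    q=(np.atleast_2d(p)-E[:3,3])@E[:3,:3]
    return np.c_[K[0,2]+K[0,0]*q[:,0]/-q[:,2],K[1,2]-K[1,1]*q[:,1]/-q[:,2]]
def ray(c,u,v,z):
    K=c["camera_matrix"];E=c["extrinsics"]
    d=E[:3,:3]@np.array([(u-K[0,2])/K[0,0],-(v-K[1,2])/K[1,1],-1])
    return E[:3,3]+d*(z-E[2,3])/d[2]
E
python3 - <<'E'
from h import *
c=np.load("pics/top0.npz");W=cloud(c);s=np.load("pics/scene0.npz");S=cloud(s)
print("bench z",np.nanmedian(W[330:350,100:150,2]),np.nanmedian(S[330:400,180:250,2]))
def blob(W,x0,x1,y0,y1,z0,z1):
    m=(W[...,0]>x0)&(W[...,0]<x1)&(W[...,1]>y0)&(W[...,1]<y1)&(W[...,2]>z0)&(W[...,2]<z1);return W[m]
r0=ray(c,195,235,50);s0=ray(c,368,220,20);print(r0,s0)
for n,X in(("top",W),("scene",S)):
    for a,b in((57,75),(40,75)):
        P=blob(X,r0[0]-70,r0[0]+70,r0[1]-110,r0[1]+110,a,b)
        print(n,"roller",a,len(P),np.round(P.min(0)),np.round(P.max(0)),np.round(np.median(P,0)))
    for a,b in((3,30),(90,107),(125,150)):
        P=blob(X,s0[0]-90,s0[0]+90,s0[1]-140,s0[1]+140,a,b)
        if len(P): print(n,"stand",a,len(P),np.round(np.median(P,0)),cv2.minAreaRect(P[:,:2].astype(np.float32)))
t=c["img"]
a=cv2.resize(t[195:275,140:240],None,fx=5.6,fy=5.6,interpolation=3)[:400]
b=cv2.resize(t[175:265,305:430],None,fx=4.5,fy=4.5,interpolation=3)
w=np.zeros((600,800,3),np.uint8)
a=cv2.resize(t[205:265,145:235],None,fx=4,fy=4,interpolation=3);b=cv2.resize(t[180:260,310:425],None,fx=3.4,fy=3.4,interpolation=3)
w[:a.shape[0],:a.shape[1]]=a; w[:b.shape[0],400:400+b.shape[1]]=b
d=cv2.resize(s["img"][110:210,230:300],None,fx=3,fy=3,interpolation=3);e=cv2.resize(s["img"][230:310,325:415],None,fx=3.5,fy=3.5,interpolation=3)
w[290:290+d.shape[0],:d.shape[1]]=d; w[290:290+e.shape[0],400:400+e.shape[1]]=e
cv2.imwrite("pics/crop1.png",w)
E
```

```text
bench z 0.49336402742414975 -0.6308106819993782
[514.8009272  179.64420462  50.        ] [ 544.08769693 -188.79825634   20.        ]
top roller 57 629 [501. 122.  57.] [532. 264.  68.] [516. 186.  62.]
top roller 40 959 [486. 119.  41.] [548. 268.  68.] [516. 187.  60.]
top stand 3 2453 [ 542. -174.   12.] ((544.41455078125, -188.58828735351562), (279.52886962890625, 179.76284790039062), 89.8304214477539)
top stand 90 242 [ 517. -264.  101.] ((540.091552734375, -196.0878143310547), (165.96334838867188, 50.29747009277344), 69.9574966430664)
top stand 125 211 [ 566. -124.  139.] ((565.8817749023438, -124.79090118408203), (14.480338096618652, 50.07150650024414), 70.53050994873047)
scene roller 57 645 [503. 126.  57.] [532. 246.  66.] [520. 191.  62.]
scene roller 40 1236 [486. 119.  40.] [547. 269.  66.] [522. 198.  58.]
scene stand 3 1267 [ 569. -124.   11.] ((527.2879028320312, -165.97872924804688), (229.18128967285156, 136.01612854003906), 70.06139373779297)
scene stand 90 312 [ 546. -131.   98.] ((540.6480712890625, -196.6457061767578), (173.27340698242188, 50.335880279541016), 70.07150268554688)
scene stand 125 230 [ 568. -122.  137.] ((566.783203125, -125.21742248535156), (18.683656692504883, 49.87887191772461), 72.49321746826172)
```

View pics/crop1.png

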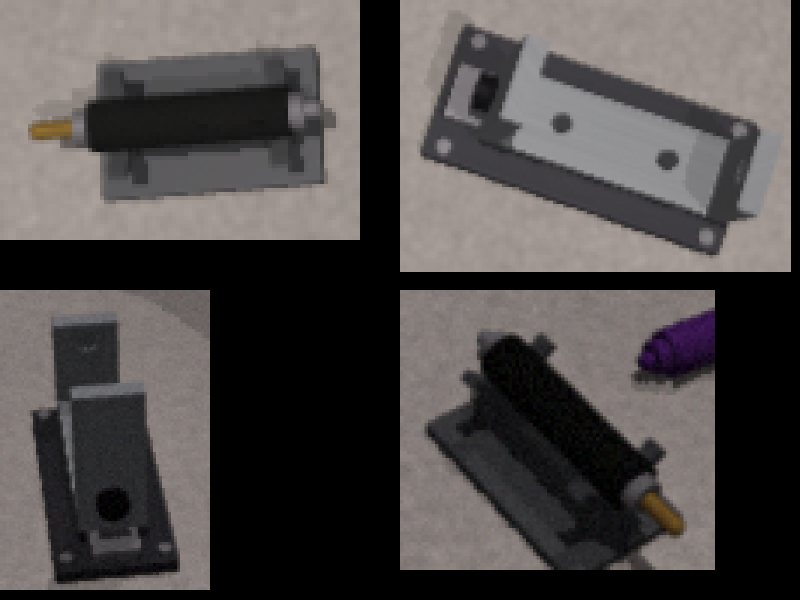

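The crop shows the tall cheek at the stand's far-right end in the scene view, which is the world −x/−y side in one view only, so I'll settle it from depth. By depth the 139 mm top is at about (566,-125) and the 101 mm top near (517,-264). The roller's plunger points to world +y.

```bash
cat >> h.py <<'E'
def band(W,x0,x1,y0,y1,z0,z1):
    m=(W[...,0]>x0)&(W[...,0]<x1)&(W[...,1]>y0)&(W[...,1]<y1)&(W[...,2]>z0)&(W[...,2]<z1);return W[m]
E
python3 - <<'E'
from h import *
for n in("top","scene"):
    c=np.load(f"pics/{n}0.npz");W=cloud(c)
    b=0.49 if n=="top" else -0.63
    W=W-[0,0,b]
    tall=band(W,520,610,-180,-90,134,144); low=band(W,480,550,-310,-235,97,105)
    for nm,P in(("tall",tall),("low",low)):
        r=cv2.minAreaRect(P[:,:2].astype(np.float32)); print(n,nm,len(P),np.round(r[0],1),np.round(r[1],1),round(r[2],2),"z",np.median(P[:,2]).round(1))
    # face of low cheek upper part / x extents
    R=band(W,480,550,100,270,58,75); 
    S=R[(R[:,1]>145)&(R[:,1]<225)]
    ys=np.arange(145,225,8);m=[]
    for y in ys:
        q=S[(S[:,1]>=y)&(S[:,1]<y+8)]; m.append((q[:,1].mean(),(q[:,0].min()+q[:,0].max())/2,q[:,2].max()))
    m=np.array(m);p=np.polyfit(m[:,0],m[:,1],1);print(n,"axis x=",p,np.polyval(p,187),"zmax",m[:,2].round(1),"resid",np.std(m[:,1]-np.polyval(p,m[:,0])))
    img=c["img"];
    br=band(W,480,560,200,300,40,60);
    # brass by colour
    hsv=cv2.cvtColor(img,cv2.COLOR_BGR2HSV);mk=(hsv[...,0]>8)&(hsv[...,0]<30)&(hsv[...,1]>120)&(hsv[...,2]>60)&(abs(W[...,0]-515)<60)&(W[...,1]>200)&(W[...,1]<300)
    Q=W[mk];print("brass",len(Q),Q.min(0).round(1),Q.max(0).round(1))
    rest=band(W,440,600,80,300,3,25);print("rest",np.median(rest,0),cv2.minAreaRect(rest[:,:2].astype(np.float32)))
    for nm,box in(("organizer",(420,700,-640,-420,15,400)),):
        P=band(W,*box);print(nm,P.min(0).round(),P.max(0).round()) if len(P) else 0
    st=band(W,470,620,-320,-60,8,30);print("base z hist",np.histogram(st[:,2],bins=range(8,30,2)))
    B=st[st[:,2]<16];print("base rect",cv2.minAreaRect(B[:,:2].astype(np.float32)))
E
```

```text
top tall 193 [ 565.9 -124.8] [14.4 50.1] 70.78 z 138.6
top low 185 [ 514.5 -266.7] [14.9 49.9] 70.05 z 100.7
top axis x= [-7.04780556e-02  5.29822131e+02] 516.6427342680311 zmax [66.9 66.5 66.1 67.4 67.3 67.  66.4 66.4 66.8 67. ] resid 0.4984219454494012
brass 33 [507.4 247.3  50.3] [513.6 265.9  56.9]
rest [503.89412241 180.13280851   7.10972148] ((520.0323486328125, 190.25112915039062), (219.74302673339844, 159.65054321289062), 89.67687225341797)
organizer [ 451. -610.   15.] [ 700. -475.  142.]
base z hist (array([258, 577, 498, 218,  31,  21,  60,  49,  23,  53]), array([ 8, 10, 12, 14, 16, 18, 20, 22, 24, 26, 28]))
base rect ((544.5540161132812, -184.57662963867188), (199.94635009765625, 90.99361419677734), 70.00817108154297)
scene tall 149 [ 566.5 -125.5] [17.9 49.6] 71.45 z 138.2
scene low 100 [ 515.  -266.9] [21.4 50.6] 65.02 z 100.1
scene axis x= [-7.53182405e-02  5.31904075e+02] 517.8195642314856 zmax [65.4 64.8 65.5 66.  65.6 65.  66.6 66.  65.9 65.4] resid 0.7541007308353203
brass 58 [509.5 245.2  50.5] [517.4 268.3  56.8]
rest [533.23862776 190.00192273   8.03179349] ((517.331787109375, 191.14663696289062), (154.35887145996094, 215.4756622314453), 2.194833517074585)
organizer [ 451. -640.   15.] [ 700. -474.  140.]
base z hist (array([104, 448, 312,  58,  19,  24,  72,  58,  30,  20]), array([ 8, 10, 12, 14, 16, 18, 20, 22, 24, 26, 28]))
base rect ((544.7260131835938, -185.1717529296875), (205.1755828857422, 90.3261489868164), 70.25155639648438)
```

Call:
servo_tool(
  plan=[
    [[100,0.0276,-0.0252,0,0],[100,0.0276,-0.0252,0,0],[100,0.0276,-0.0252,0,0],[100,0.0276,-0.0252,0,0],[100,0.0276,-0.0252,0,0],[100,0.0276,-0.0252,0,0],[100,0.0276,-0.0252,0,0],[100,0.0276,-0.0252,0,0],[100,0.0276,-0.0252,0,0],[100,0.0276,-0.0252,0,0],[100,0.0276,-0.0252,0,0],[100,0,0,0,0]],
  ],
)

```text
time: 1.15
eef_pos: [403.5, -294.8, 205.6]
ee_rot: [-0.001, 0.99, 0.14, 0.001]
ft_force: [0.9, 0.4, -0.1]
finger_gap: 94.1
finger_force: 0.0
```

```bash
cat >> h.py <<'E'
def th(q): 
    w,x,y,z=q; return np.degrees(2*np.arctan2(y,x))
def plan(target,theta_t,z_t,tool0=None):
    from rig import status
    s=status.observe();p=s["eef_pos"];t=th(s["ee_rot"])
    t=(t+180)%360-180
    a=np.radians(t);d=np.array([target[0]-p[0],target[1]-p[1]])
    dx=d@[np.cos(a),np.sin(a)];dy=d@[np.sin(a),-np.cos(a)]
    print("t",round(s["time"],2),"pos",p.round(2),"th",round(t,2),"| tool dx,dy,dz",round(dx,2),round(dy,2),round(p[2]-z_t,2),"roll",round(np.radians(t-theta_t),4),"F",s["ft_force"].round(2),"gap",round(s["finger_gap"],1),"ff",round(s["finger_force"],1),"q",s["ee_rot"].round(4))
E
python3 -c "
from h import *
plan((517.2,183.5),94.1,31)"
```

```text
t 1.15 pos [ 403.5  -294.84  205.65] th 16.11 | tool dx,dy,dz 241.97 -428.0 174.65 roll -1.3612 F [ 0.92  0.41 -0.05] gap 94.1 ff 0.0 q [-6.000e-04  9.901e-01  1.401e-01  7.000e-04]
```

Call:
servo_tool(
  plan=[
    [[100,0.0177,-0.0313,0,-0.1237],[100,0.0215,-0.0289,0,-0.1237],[100,0.0249,-0.026,0,-0.1237],[100,0.0279,-0.0228,0,-0.1237],[100,0.0305,-0.0191,0,-0.1237],[100,0.0326,-0.0152,0,-0.1237],[100,0.0342,-0.0111,0,-0.1237],[100,0.0354,-0.0068,0,-0.1237],[100,0.0359,-0.0024,0,-0.1237],[100,0.0359,0.0021,0,-0.1237],[100,0.0354,0.0065,0,-0.1237],[100,0,0,0,0]],
  ],
)

```text
time: 2.15
eef_pos: [495.3, 90.2, 205.8]
ee_rot: [-0.001, 0.679, 0.734, 0.001]
ft_force: [-1.6, 1.7, -0.8]
finger_gap: 94.0
finger_force: 0.0
```

```bash
python3 -c "
from h import *
plan((517.2,183.5),94.1,31)"
```

```text
t 2.15 pos [495.26  90.24 205.81] th 94.5 | tool dx,dy,dz 91.25 29.19 174.81 roll 0.007 F [-1.59  1.75 -0.81] gap 94.0 ff 0.0 q [-6.000e-04  6.788e-01  7.343e-01  1.300e-03]
```

Call:
servo_tool(
  plan=[
    [[100,0.03,0.0097,0,0.007],[100,0.03,0.0097,0.02,0],[100,0.0312,0.0098,0.025,0],[100,0,0,0.025,0],[100,0,0,0.01,0],[100,0,0,0,0],[100,0,0,0,0]],
  ],
)

```text
time: 2.73
eef_pos: [518.3, 175.2, 125.8]
ee_rot: [-0.0, 0.687, 0.726, -0.0]
ft_force: [0.2, 0.2, 0.6]
finger_gap: 94.0
finger_force: 0.0
```

```bash
python3 - <<'E'
from h import *
from rig import imaging
plan((517.2,183.5),94.1,31)
c=imaging.capture("wrist");np.savez("pics/w1.npz",**c);im=c["img"].copy()
a=np.radians(94.1);o=np.array([517.2,183.5,50])
for t in(-68,-60,-52,0,52,60,84):
    u,v=proj(c,o+t*np.array([np.cos(a),np.sin(a),0]))[0];cv2.circle(im,(int(u),int(v)),3,(0,255,0),1);print(t,u.round(1),v.round(1))
cv2.imwrite("pics/w1.png",im)
E
```

```text
t 2.73 pos [518.3  175.24 125.76] th 93.19 | tool dx,dy,dz 8.3 -0.64 94.76 roll -0.0159 F [0.19 0.17 0.6 ] gap 94.0 ff 0.0 q [-1.000e-04  6.872e-01  7.265e-01 -5.000e-04]
-68 282.3 270.8
-60 282.2 262.8
-52 282.0 254.8
0 281.1 198.9
52 280.0 136.7
60 279.8 126.5
84 279.2 94.7
```

View pics/w1.png

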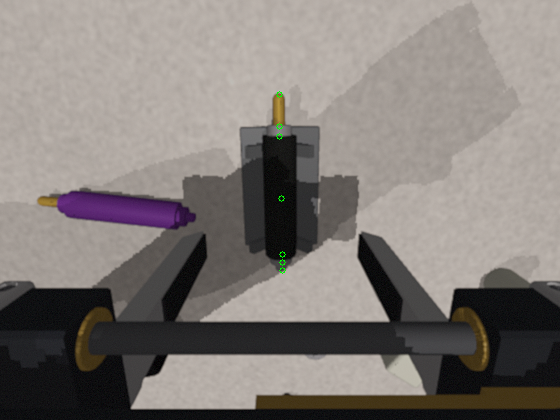

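The wrist view confirms the estimate: the predicted marks fall on the plunger tip (279,95), the sleeve ends (280,137 and 282,255) and the axis. Next I descend and grip.

Call:
servo_tool(
  plan=[
    [[100,0.0043,-0.0003,0.02,-0.016],[100,0.004,-0.0003,0.024,0],[100,0,0,0.024,0],[100,0,0,0.018,0],[100,0,0,0.0088,0],[100,0,0,0,0],[100,0,0,0,0]],
  ],
)

```text
time: 3.37
eef_pos: [518.0, 184.3, 31.9]
ee_rot: [0.0, 0.681, 0.732, 0.0]
ft_force: [0.2, -0.3, 0.1]
finger_gap: 94.2
finger_force: 0.0
```

```bash
python3 -c "
from h import *
plan((517.2,183.5),94.1,31)"
```

```text
t 3.37 pos [517.98 184.32  31.93] th 94.12 | tool dx,dy,dz -0.76 -0.84 0.93 roll 0.0003 F [ 0.18 -0.34  0.06] gap 94.2 ff 0.0 q [4.000e-04 6.813e-01 7.320e-01 5.000e-04]
```

Call:
servo_tool(
  plan=[
    [[20,-0.0008,-0.0006,0.0009,0],[20,0,0,0,0],[20,0,0,0,0],[20,0,0,0,0],[20,0,0,0,0],[20,0,0,0,0],[20,0,0,0,0],[20,0,0,0,0]],
  ],
  squeeze=40,
)

```text
time: 4.03
eef_pos: [516.7, 183.7, 29.8]
ee_rot: [-0.0, 0.681, 0.732, 0.0]
ft_force: [-0.8, -0.3, 0.4]
finger_gap: 44.3
finger_force: 0.0
```

Call:
servo_tool(
  plan=[
    [[0,0,0,0,0],[0,0,0,0,0],[0,0,0,0,0],[0,0,0,0,0],[0,0,0,0,0],[0,0,0,0,0],[0,0,0,0,0]],
  ],
  squeeze=45,
)

```text
time: 4.62
eef_pos: [516.2, 183.6, 29.7]
ee_rot: [-0.0, 0.681, 0.732, -0.0]
ft_force: [-5.3, 0.0, 3.2]
finger_gap: 27.0
finger_force: 45.0
```

```bash
python3 -c "
from h import *
for i in range(3): plan((517.2,183.5),94.1,31)"
```

```text
t 4.62 pos [516.18 183.64  29.71] th 94.17 | tool dx,dy,dz -0.22 1.01 -1.29 roll 0.0012 F [-5.29  0.02  3.21] gap 27.0 ff 45.0 q [-2.000e-04  6.809e-01  7.324e-01 -4.000e-04]
t 4.62 pos [516.18 183.64  29.71] th 94.17 | tool dx,dy,dz -0.22 1.01 -1.29 roll 0.0012 F [-5.29  0.02  3.21] gap 27.0 ff 45.0 q [-2.000e-04  6.809e-01  7.324e-01 -4.000e-04]
t 4.62 pos [516.18 183.64  29.71] th 94.17 | tool dx,dy,dz -0.22 1.01 -1.29 roll 0.0012 F [-5.29  0.02  3.21] gap 27.0 ff 45.0 q [-2.000e-04  6.809e-01  7.324e-01 -4.000e-04]
```

Call:
servo_tool(
  plan=[
    [[0,0,0,-0.01,0],[0,0,0,-0.02,0],[0,0,0,-0.025,0],[0,0,0,-0.025,0],[0,0,0,-0.025,0],[0,0,0,-0.02,0],[0,0,0,0,0],[0,0,0,0,0]],
  ],
  squeeze=50,
)

```text
time: 5.28
eef_pos: [517.4, 183.7, 155.9]
ee_rot: [0.001, 0.681, 0.732, 0.001]
ft_force: [-0.1, 0.2, -4.7]
finger_gap: 27.2
finger_force: 50.0
```

```bash
python3 - <<'E'
from h import *
from rig import imaging
plan((533.2,-215.1),70.1,155)
c=imaging.capture("top");np.savez("pics/t1.npz",**c);W=cloud(c)
b=0.5
R=band(W,480,550,90,290,130,200)-[0,0,b]
for y in range(105,270,12):
    q=R[(R[:,1]>=y)&(R[:,1]<y+12)]
    if len(q)>3: print(y+6,len(q),q[:,0].min().round(1),q[:,0].max().round(1),q[:,2].max().round(1))
E
```

```text
t 5.28 pos [517.43 183.67 155.87] th 94.14 | tool dx,dy,dz -398.86 -13.08 0.87 roll 0.4196 F [-0.13  0.23 -4.67] gap 27.2 ff 50.0 q [0.0008 0.6811 0.7322 0.001 ]
123 53 512.6 530.2 188.3
135 96 508.5 534.7 191.8
147 44 513.5 534.9 193.5
```

Call:
servo_tool(
  plan=[
    [[0,-0.0363,-0.0012,0,0.0381],[0,-0.0363,0.0002,0,0.0381],[0,-0.0363,0.0016,0,0.0381],[0,-0.0362,0.003,0,0.0381],[0,-0.036,0.0044,0,0.0381],[0,-0.0358,0.0057,0,0.0381],[0,-0.0356,0.0071,0,0.0381],[0,-0.0353,0.0084,0,0.0381],[0,-0.0349,0.0098,0,0.0381],[0,-0.0345,0.0111,0,0.0381],[0,-0.0341,0.0124,0,0.0381],[0,0,0,0,0]],
  ],
)

```text
time: 6.33
eef_pos: [531.1, -223.0, 152.9]
ee_rot: [0.0, 0.821, 0.57, -0.002]
ft_force: [-0.8, -0.3, -4.1]
finger_gap: 27.1
finger_force: 50.0
```

Call:
servo_tool(
  plan=[
    [[0,0,0,0,0],[0,0,0,0,0],[0,0,0,0,0]],
  ],
)

```text
time: 6.58
eef_pos: [532.6, -213.9, 154.0]
ee_rot: [-0.001, 0.818, 0.575, -0.0]
ft_force: [0.2, -1.0, -3.9]
finger_gap: 26.9
finger_force: 50.0
```

```bash
python3 - <<'E'
from h import *
from rig import imaging
plan((533.2,-215.1),70.1,100)
c=imaging.capture("wrist");np.savez("pics/w2.npz",**c);cv2.imwrite("pics/w2.png",c["img"])
c=imaging.capture("scene");np.savez("pics/s2.npz",**c)
E
```

```text
t 6.58 pos [ 532.65 -213.87  153.96] th 70.25 | tool dx,dy,dz -0.97 0.94 53.96 roll 0.0026 F [ 0.16 -0.99 -3.9 ] gap 26.9 ff 50.0 q [-7.000e-04  8.179e-01  5.754e-01 -2.000e-04]
```

View pics/w2.png

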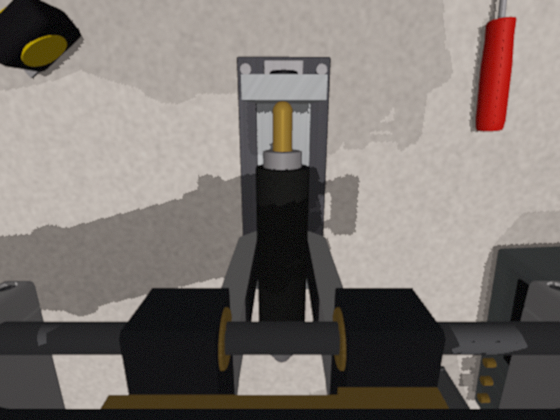

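The wrist view shows the brass plunger (tip at 283,103) in front of the tall cheek's top (cols 240–330, rows 75–100). I'll measure both in this one camera.

```bash
cat > meas.py <<'E'
from h import *
U=np.array([np.cos(np.radians(70.1)),np.sin(np.radians(70.1)),0]);V=np.array([U[1],-U[0],0]);M=np.array([540.2,-195.8,0])
def st(W): # to stand-like coords: along axis (u), lateral(v), z
    D=W-M; return np.stack([D@U,D@V,W[...,2]],-1)
def wr(f):
    c=np.load(f);S=st(cloud(c));im=c["img"];h=cv2.cvtColor(im,cv2.COLOR_BGR2HSV)
    z=S[...,2];
    t=(z>132)&(z<146)&(abs(S[...,1])<40)&(S[...,0]>60)&(S[...,0]<100);P=S[t]
    r=cv2.minAreaRect(P[:,:2].astype(np.float32));print("tall top",t.sum(),"u",P[:,0].min().round(1),P[:,0].max().round(1),"v",P[:,1].min().round(1),P[:,1].max().round(1),np.round(r[0],1),np.round(r[1],1),round(r[2],1),"z",np.median(P[:,2]).round(1))
    b=(h[...,0]>8)&(h[...,0]<30)&(h[...,1]>110)&(abs(S[...,1])<15)&(z>80)&(z<200)&(S[...,0]>30);b[230:]=False;Q=S[b]
    print("brass n",len(Q),"u",Q[:,0].min().round(1),Q[:,0].max().round(1),"v",Q[:,1].min().round(1),Q[:,1].max().round(1),"zmax",np.percentile(Q[:,2],95).round(1))
    for a in range(int(Q[:,0].min()),int(Q[:,0].max()),5):
        q=Q[(Q[:,0]>=a)&(Q[:,0]<a+5)]
        if len(q)>5: print(" u",a,"v mid",((q[:,1].min()+q[:,1].max())/2).round(2),"ztop",q[:,2].max().round(1))
    k=(h[...,2]<45)&(abs(S[...,1])<16)&(z>120)&(z<200)&(S[...,0]>-30)&(S[...,0]<50);Q=S[k]
    for a in range(-10,45,8):
        q=Q[(Q[:,0]>=a)&(Q[:,0]<a+8)]
        if len(q)>20: print(" sleeve u",a,"v",np.percentile(q[:,1],[1,99]).round(2),"ztop",np.percentile(q[:,2],98).round(1))
E
python3 -c "
from meas import *
wr('pics/w2.npz')
c=np.load('pics/s2.npz');S=st(cloud(c));z=S[...,2]
im=c['img']
for a in range(-100,70,10):
    q=S[(abs(S[...,1])<14)&(z>150)&(z<200)&(S[...,0]>=a)&(S[...,0]<a+10)]
    if len(q)>4: print(a,len(q),'v',q[:,1].min().round(1),q[:,1].max().round(1),'ztop',np.percentile(q[:,2],97).round(1))
x,y=map(int,proj(c,np.r_[532,-214,150])[0]);print(x,y)
cv2.imwrite('pics/s2c.png',cv2.resize(im[y-90:y+90,x-110:x+110],None,fx=3.3,fy=3.3,interpolation=3))
"
```

```text
tall top 2206 u 67.2 81.1 v -25.3 24.8 [74.1 -0.2] [50.  13.9] 89.9 z 139.5
brass n 872 u 33.8 67.2 v -11.5 3.6 zmax 180.1
 u 38 v mid -0.92 ztop 180.5
 u 43 v mid -0.94 ztop 180.8
 u 48 v mid -0.7 ztop 180.7
 u 53 v mid -0.7 ztop 181.2
 u 58 v mid -0.97 ztop 181.2
 u 63 v mid -0.98 ztop 180.3
 sleeve u -10 v [-14.19  12.17] ztop 189.0
 sleeve u -2 v [-14.58  12.58] ztop 189.1
 sleeve u 6 v [-14.43  12.3 ] ztop 189.0
 sleeve u 14 v [-14.22  12.71] ztop 189.1
 sleeve u 22 v [-14.18  12.48] ztop 189.1
 sleeve u 30 v [-13.91  12.27] ztop 188.8
-70 21 v -13.7 7.3 ztop 187.6
-60 23 v -12.8 9.2 ztop 187.7
-50 26 v -13.4 9.7 ztop 187.8
-40 29 v -12.7 11.2 ztop 188.1
-30 39 v -13.8 12.5 ztop 194.1
-20 36 v -14.0 13.9 ztop 190.3
-10 36 v -13.8 14.0 ztop 188.7
0 36 v -12.1 13.9 ztop 189.1
10 32 v -12.7 12.8 ztop 187.7
20 31 v -12.9 13.5 ztop 187.1
30 75 v -12.3 12.8 ztop 187.5
40 48 v -9.1 9.4 ztop 183.4
50 13 v -3.8 5.1 ztop 179.4
60 21 v -4.7 3.9 ztop 179.1
261 113
```

View pics/s2c.png

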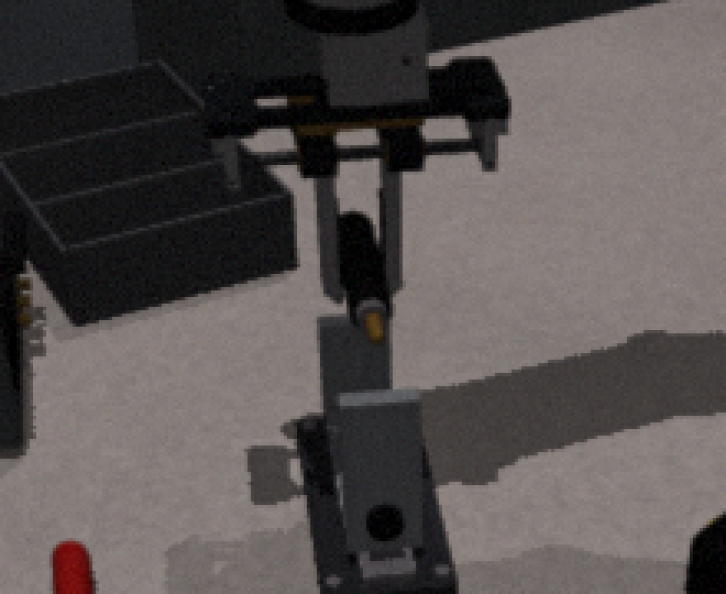

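The crop shows the roller level in the fingers above the stand, plunger (373,325) towards the tall cheek. The axis sits 20.5 mm above the TCP. I back off 6 mm, correct 0.7 mm sideways, and go down to axis height 120.

Call:
servo_tool(
  plan=[
    [[0,-0.0065,0.0007,0,0.0026],[0,0,0,0.01,0],[0,0,0,0.015,0],[0,0,0,0.015,0],[0,0,0,0.01,0],[0,0,0,0.004,0],[0,0,0,0,0],[0,0,0,0,0],[0,0,0,0,0],[0,0,0,0,0]],
  ],
)

```text
time: 7.52
eef_pos: [531.8, -221.6, 101.5]
ee_rot: [0.0, 0.819, 0.574, 0.0]
ft_force: [0.0, 0.5, -4.2]
finger_gap: 26.8
finger_force: 50.0
```

```bash
cat >> meas.py <<'E'
def tcp():
    from rig import status
    s=status.observe();p=st(s["eef_pos"]);f=s["ft_force"]
    print("t",round(s["time"],2),"u,v,z",p.round(2),"th",th(s["ee_rot"]).round(2),"tilt",(s["ee_rot"][[0,3]]*2).round(4),"F u,v,z",round(f@U,2),round(f@V,2),round(f[2],2),"M",s["moment"].round(3),"gap",round(s["finger_gap"],1))
E
python3 - <<'E'
from meas import *
from rig import imaging
tcp()
c=imaging.capture("wrist");np.savez("pics/w3.npz",**c);wr("pics/w3.npz")
E
```

```text
t 7.52 u,v,z [-27.15   0.89 101.5 ] th 70.0 tilt [0.0009 0.0006] F u,v,z 0.46 -0.16 -4.16 M [-0.075 -0.06   0.017] gap 26.8
tall top 4531 u 67.2 81.5 v -25.4 25.0 [74.3 -0.2] [14.3 50.5] 0.3 z 139.4
brass n 858 u 34.3 58.1 v -3.4 5.7 zmax 127.6
 u 34 v mid 1.15 ztop 128.4
 u 39 v mid 0.9 ztop 128.1
 u 44 v mid 1.41 ztop 128.6
 u 49 v mid 1.43 ztop 128.2
 u 54 v mid 1.44 ztop 127.7
 sleeve u -10 v [-12.06  14.45] ztop 136.7
 sleeve u -2 v [-11.86  14.27] ztop 136.6
 sleeve u 6 v [-11.65  13.99] ztop 136.5
 sleeve u 14 v [-11.46  14.47] ztop 136.7
 sleeve u 22 v [-11.27  13.56] ztop 136.5
```

Call:
servo_tool(
  plan=[
    [[0,0,0,0,0]],
  ],
)

```text
time: 7.65
eef_pos: [531.6, -221.6, 101.3]
ee_rot: [0.0, 0.819, 0.574, 0.0]
ft_force: [0.0, -0.5, -3.2]
finger_gap: 26.9
finger_force: 50.0
```

Call:
servo_tool(
  plan=[
    [[0,0,0,0,0]],
  ],
)

```text
time: 7.73
eef_pos: [531.5, -221.6, 101.1]
ee_rot: [0.0, 0.819, 0.574, 0.0]
ft_force: [-1.0, 0.0, -2.4]
finger_gap: 26.8
finger_force: 50.0
```

```bash
python3 - <<'E'
from meas import *
from rig import imaging
for i in range(4): tcp();imaging.capture("wrist")
c=imaging.capture("wrist");np.savez("pics/w4.npz",**c);wr("pics/w4.npz")
E
```

```text
t 7.73 u,v,z [-27.19   0.59 101.12] th 70.0 tilt [0.0004 0.0003] F u,v,z -0.34 -0.95 -2.36 M [-0.067 -0.078  0.031] gap 26.8
t 7.78 u,v,z [-27.18   0.59 101.06] th 70.0 tilt [0.0004 0.0003] F u,v,z 0.17 0.32 -3.27 M [-0.045 -0.014 -0.035] gap 27.0
t 7.83 u,v,z [-27.17   0.48 100.97] th 70.0 tilt [0.0002 0.0001] F u,v,z 0.82 0.82 -3.54 M [-0.105 -0.04  -0.02 ] gap 27.2
t 7.88 u,v,z [-27.18   0.47 100.9 ] th 70.0 tilt [0.0001 0.0001] F u,v,z 0.03 -0.72 -5.18 M [-0.038 -0.079 -0.007] gap 26.8
tall top 4646 u 67.2 81.7 v -25.4 25.0 [74.4 -0.2] [14.5 50.4] 0.1 z 139.4
brass n 857 u 34.2 58.0 v -3.8 5.2 zmax 127.0
 u 34 v mid 0.7 ztop 127.4
 u 39 v mid 0.73 ztop 128.1
 u 44 v mid 0.99 ztop 127.9
 u 49 v mid 1.0 ztop 127.7
 u 54 v mid 0.98 ztop 127.9
 sleeve u -10 v [-12.45  14.02] ztop 135.9
 sleeve u -2 v [-12.35  13.88] ztop 136.0
 sleeve u 6 v [-12.08  13.63] ztop 135.9
 sleeve u 14 v [-11.91  14.01] ztop 136.0
 sleeve u 22 v [-11.77  13.2 ] ztop 135.8
```

Call:
servo_tool(
  plan=[
    [[0,0.002,-0.0003,0,0],[0,0.003,-0.0003,0,0],[0,0.003,0,0,0],[0,0.002,0,0,0],[0,0.002,0,0,0],[0,0.001,0,0,0],[0,0,0,0,0],[0,0,0,0,0],[0,0,0,0,0],[0,0,0,0,0],[0,0,0,0,0],[0,0,0,0,0]],
  ],
)

```text
time: 8.98
eef_pos: [535.2, -209.2, 100.8]
ee_rot: [-0.0, 0.819, 0.574, -0.0]
ft_force: [-0.9, -2.8, -3.3]
finger_gap: 26.8
finger_force: 50.0
```

```bash
cat >> meas.py <<'E'
def look(f,n=4):
    from rig import status,imaging
    F=[]
    for i in range(n):
        c=imaging.capture("wrist");F.append(status.observe()["ft_force"])
    np.savez(f,**c);tcp();F=np.mean(F,0);print("mean F u,v,z",(F@U).round(2),(F@V).round(2),F[2].round(2))
    wr(f)
E
python3 -c "
from meas import *
look('pics/w5.npz')"
```

```text
t 9.18 u,v,z [-14.19  -0.17 100.8 ] th 70.0 tilt [-0.0001  0.    ] F u,v,z -2.57 -0.61 -2.79 M [-0.651  0.267 -0.029] gap 27.0
mean F u,v,z -2.17 -0.71 -3.57
tall top 4076 u 67.6 81.5 v -25.3 25.0 [74.6 -0.2] [13.9 50.3] 0.1 z 139.5
brass n 727 u 47.2 66.8 v -4.4 4.6 zmax 127.0
 u 47 v mid 0.12 ztop 127.5
 u 52 v mid -0.11 ztop 127.7
 u 57 v mid 0.11 ztop 127.5
 u 62 v mid 0.13 ztop 127.5
 sleeve u -10 v [-14.84  14.63] ztop 171.2
 sleeve u -2 v [-13.27  12.87] ztop 135.9
 sleeve u 6 v [-13.07  13.37] ztop 135.8
 sleeve u 14 v [-12.81  13.16] ztop 136.0
 sleeve u 22 v [-12.64  13.5 ] ztop 135.9
 sleeve u 30 v [-12.43  13.34] ztop 136.0
 sleeve u 38 v [-12.35  12.6 ] ztop 135.2
```

Call:
servo_tool(
  plan=[
    [[0,0.0015,-0.0002,0,0],[0,0.0015,0,0,0],[0,0.0015,0,0,0],[0,0.0015,0,0,0],[0,0.0015,0,0,0],[0,0.0015,0,0,0],[0,0.0015,0,0,0],[0,0.001,0,0,0],[0,0.001,0,0,0],[0,0,0,0,0],[0,0,0,0,0],[0,0,0,0,0]],
  ],
)

```text
time: 10.18
eef_pos: [539.3, -197.4, 100.8]
ee_rot: [0.0, 0.819, 0.574, -0.0]
ft_force: [-1.7, -6.3, -3.4]
finger_gap: 26.9
finger_force: 50.0
```

```bash
python3 -c "
from meas import *
look('pics/w6.npz',6)"
```

```text
t 10.48 u,v,z [ -1.84  -0.31 100.78] th 69.99 tilt [ 0.0001 -0.0002] F u,v,z -5.48 1.54 -2.97 M [-1.289  0.196 -0.065] gap 26.8
mean F u,v,z -5.41 0.92 -3.48
tall top 3755 u 67.5 81.3 v -25.3 25.0 [74.4 -0.2] [13.7 50.3] 0.1 z 139.5
brass n 233 u 30.9 65.6 v -12.4 4.5 zmax 126.8
 u 55 v mid -0.0 ztop 127.1
 u 60 v mid -0.01 ztop 127.4
 sleeve u -10 v [-14.34  13.71] ztop 171.0
 sleeve u -2 v [-14.93  14.45] ztop 171.7
 sleeve u 6 v [-14.93  14.46] ztop 170.0
 sleeve u 14 v [-13.1   13.33] ztop 135.7
 sleeve u 22 v [-13.05  13.12] ztop 135.9
 sleeve u 30 v [-12.86  12.99] ztop 135.9
 sleeve u 38 v [-12.63  13.39] ztop 135.8
```

Call:
servo_tool(
  plan=[
    [[0,0.0007,0,0,0],[0,0,0,0.002,0],[0,0,0,0.003,0],[0,0,0,0.003,0],[0,0,0,0.003,0],[0,0,0,0.002,0],[0,0,0,0.001,0],[0,0,0,0,0],[0,0,0,0,0],[0,0,0,0,0]],
  ],
)

```text
time: 11.32
eef_pos: [539.5, -196.8, 86.9]
ee_rot: [0.0, 0.819, 0.574, -0.0]
ft_force: [-1.3, -4.5, -2.1]
finger_gap: 27.0
finger_force: 50.0
```

```bash
python3 -c "
from meas import *
look('pics/w7.npz',4)"
```

```text
t 11.52 u,v,z [-1.09 -0.3  86.88] th 70.0 tilt [ 0.0001 -0.0002] F u,v,z -6.73 0.0 -1.5 M [-1.113  0.34   0.007] gap 26.6
mean F u,v,z -6.03 0.13 -1.57
tall top 4567 u 67.4 81.4 v -25.2 25.0 [74.4 -0.1] [14.  50.2] 0.0 z 139.5
brass n 172 u 30.4 64.6 v -12.3 7.8 zmax 114.3
 u 60 v mid -0.02 ztop 114.9
 sleeve u -10 v [-15.38  14.76] ztop 189.9
 sleeve u -2 v [-15.42  14.83] ztop 197.3
 sleeve u 6 v [-15.42  14.83] ztop 199.4
 sleeve u 14 v [-7.21  6.95] ztop 122.6
 sleeve u 22 v [-15.24  14.7 ] ztop 199.9
 sleeve u 30 v [-15.9   15.95] ztop 199.6
 sleeve u 38 v [-7.33  7.51] ztop 122.8
```

```bash
cat >> meas.py <<'E'
def prof(f,ax,quiet=False):
    c=np.load(f);S=st(cloud(c));z=S[...,2];m=[]
    for a in range(12,56,4):
        q=S[(S[...,0]>=a)&(S[...,0]<a+4)&(abs(S[...,1])<4)&(z<ax+20)&(z>ax)]
        if len(q)>10: m.append((a+2,np.percentile(q[:,2],90)-0.5))
    m=np.array(m);k=(m[:,0]<46)
    p=np.polyfit(m[k,0],m[k,1],1);print(f,"pitch",p[0].round(4),"axis z at u=0,84:",(np.polyval(p,[0,67])-14).round(2),m.round(1).tolist())
E
python3 -c "
from meas import *
prof('pics/w2.npz',174.5);prof('pics/w5.npz',121.4);prof('pics/w6.npz',121.3);prof('pics/w7.npz',107.4)
c=np.load('pics/w7.npz');cv2.imwrite('pics/w7.png',c['img'][60:360,130:430][:, :].repeat(2,0).repeat(2,1))"
```

```text
pics/w2.npz pitch -0.1598 axis z at u=0,84: [177.71 167.01] [[14.0, 188.5], [18.0, 188.3], [22.0, 188.3], [26.0, 188.5], [30.0, 188.4], [34.0, 187.8], [38.0, 184.5], [42.0, 183.8], [46.0, 179.4], [50.0, 179.7], [54.0, 179.4]]
pics/w5.npz pitch -0.0884 axis z at u=0,84: [123.2  117.27] [[14.0, 135.2], [18.0, 135.3], [22.0, 135.3], [26.0, 135.4], [30.0, 135.2], [34.0, 135.4], [38.0, 134.8], [42.0, 131.3], [46.0, 131.1], [50.0, 126.4], [54.0, 126.2]]
pics/w6.npz pitch 0.0042 axis z at u=0,84: [121.05 121.34] [[14.0, 135.0], [18.0, 135.1], [22.0, 135.2], [26.0, 135.2], [30.0, 135.4], [34.0, 135.1], [38.0, 135.3], [42.0, 135.1], [46.0, 135.2], [50.0, 135.0], [54.0, 131.0]]
pics/w7.npz pitch 0.0141 axis z at u=0,84: [107.4  108.35] [[14.0, 121.6], [18.0, 121.6], [22.0, 121.7], [26.0, 121.6], [30.0, 121.9], [34.0, 122.0], [38.0, 121.9], [42.0, 122.0], [46.0, 122.0], [50.0, 122.1], [54.0, 118.6]]
```

View pics/w7.png

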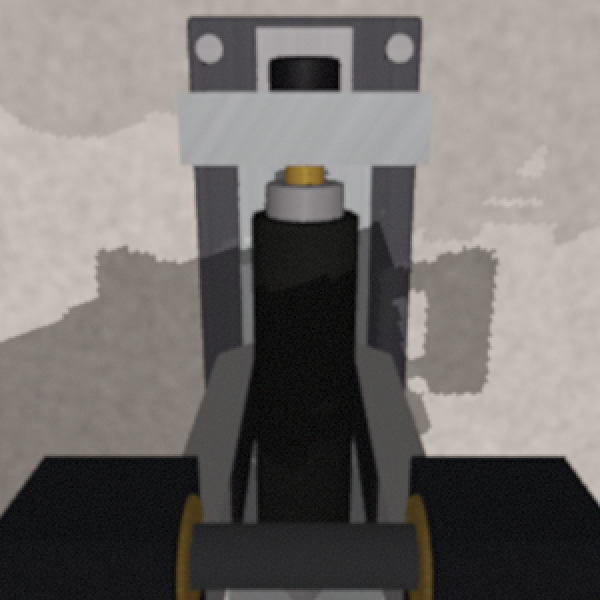

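The crop shows the plunger nearly fully in between the core's collar (305,200) and the tall cheek's face (row 163). The roller is centred on the cheek and pitched about 0.014 rad plunger-up from friction. I raise the grip and go down slowly.

Call:
servo_tool(
  plan=[
    [[0,0,0,0,0],[0,0,0,0.001,0],[0,0,0,0.001,0],[0,0,0,0.001,0],[0,0,0,0.001,0],[0,0,0,0,0],[0,0,0,0,0]],
  ],
  squeeze=60,
)

```text
time: 12.1
eef_pos: [539.6, -196.8, 82.9]
ee_rot: [0.0, 0.819, 0.573, -0.0]
ft_force: [-2.1, -5.2, -2.6]
finger_gap: 26.8
finger_force: 60.0
```

```bash
python3 -c "
from meas import *
look('pics/w8.npz',4);prof('pics/w8.npz',103.4)" | grep -v sleeve
```

```text
t 12.3 u,v,z [-1.14 -0.22 82.91] th 69.99 tilt [ 0.0002 -0.    ] F u,v,z -5.45 0.16 -2.06 M [-1.127  0.292 -0.016] gap 26.8
mean F u,v,z -5.61 0.27 -2.09
tall top 4921 u 67.4 81.4 v -25.3 25.0 [74.4 -0.2] [13.9 50.3] 0.1 z 139.5
brass n 156 u 30.1 64.1 v -11.0 12.4 zmax 110.5
 u 30 v mid 0.56 ztop 118.5
 u 60 v mid 0.04 ztop 110.9
pics/w8.npz pitch 0.0123 axis z at u=0,84: [103.48 104.31] [[14.0, 117.6], [18.0, 117.8], [22.0, 117.7], [26.0, 117.8], [30.0, 117.9], [34.0, 117.9], [38.0, 118.0], [42.0, 118.0], [46.0, 118.0], [50.0, 117.9], [54.0, 114.4]]
```

Call:
servo_tool(
  plan=[
    [[0,0,0,0.0015,0],[0,0,0,0.002,0],[0,0,0,0.002,0],[0,0,0,0.002,0],[0,0,0,0.002,0],[0,0,0,0.002,0],[0,0,0,0.002,0],[0,0,0,0.002,0],[0,0,0,0.0015,0],[0,0,0,0,0],[0,0,0,0,0]],
  ],
)

```text
time: 13.22
eef_pos: [539.5, -196.6, 65.8]
ee_rot: [-0.0, 0.819, 0.574, -0.0]
ft_force: [-2.4, -4.4, -3.0]
finger_gap: 26.4
finger_force: 60.0
```

```bash
python3 -c "
from meas import *
look('pics/w9.npz',4);prof('pics/w9.npz',86.5)" | grep -v sleeve
```

```text
t 13.42 u,v,z [-0.96 -0.33 65.88] th 70.0 tilt [-0.      0.0001] F u,v,z -5.53 -1.1 -3.39 M [-0.969  0.341  0.009] gap 26.5
mean F u,v,z -5.02 -0.42 -2.76
tall top 6555 u 67.3 81.4 v -25.5 25.2 [74.3 -0.1] [14.1 50.7] 0.0 z 139.5
brass n 41 u 35.8 61.5 v -10.6 10.4 zmax 94.9
 u 60 v mid -0.06 ztop 93.8
pics/w9.npz pitch 0.0119 axis z at u=0,84: [86.27 87.07] [[14.0, 100.4], [18.0, 100.4], [22.0, 100.6], [26.0, 100.8], [30.0, 100.6], [34.0, 100.5], [38.0, 100.7], [42.0, 100.8], [46.0, 100.8], [50.0, 100.8], [54.0, 97.9]]
```

Call:
servo_tool(
  plan=[
    [[0,0,0,0.001,0],[0,0,0,0.0006,0],[0,0,0,0,0],[0,-0.001,0,0,0],[0,-0.001,0,0,0],[0,-0.001,0,0,0],[0,-0.001,0,0,0],[0,0,0,0,0],[0,0,0,0,0]],
  ],
)

```text
time: 14.17
eef_pos: [538.2, -200.4, 64.2]
ee_rot: [-0.0, 0.819, 0.573, 0.0]
ft_force: [0.0, -4.1, -3.1]
finger_gap: 26.7
finger_force: 60.0
```

```bash
python3 -c "
from meas import *
look('pics/w10.npz',4);prof('pics/w10.npz',84.8)" | grep -v sleeve
```

```text
t 14.37 u,v,z [-4.9  -0.34 64.18] th 70.0 tilt [-0.0001  0.0001] F u,v,z -3.56 -0.33 -1.83 M [-0.783  0.116  0.012] gap 26.9
mean F u,v,z -3.51 -0.12 -2.5
tall top 6956 u 67.4 81.4 v -25.4 25.1 [74.4 -0.2] [13.9 50.5] 0.1 z 139.5
brass n 253 u 56.3 63.2 v -4.5 4.4 zmax 91.6
 u 56 v mid -0.04 ztop 91.9
 u 61 v mid -0.07 ztop 92.0
pics/w10.npz pitch 0.0175 axis z at u=0,84: [84.6  85.77] [[14.0, 98.8], [18.0, 98.8], [22.0, 99.0], [26.0, 99.2], [30.0, 99.1], [34.0, 99.4], [38.0, 99.1], [42.0, 99.3], [46.0, 99.3], [50.0, 96.3], [54.0, 95.5]]
```

Call:
servo_tool(
  plan=[
    [[0,-0.001,0,0,0],[0,-0.001,0,0,0],[0,-0.001,0,0,0],[0,-0.001,0,0,0],[0,-0.0008,0,0,0],[0,0,0,0,0],[0,0,0,0,0],[0,0,0,0,0]],
  ],
)

```text
time: 15.03
eef_pos: [536.5, -204.8, 64.2]
ee_rot: [-0.0, 0.819, 0.574, 0.0]
ft_force: [-1.4, -3.0, -2.4]
finger_gap: 26.8
finger_force: 60.0
```

```bash
python3 -c "
from meas import *
look('pics/w11.npz',4);prof('pics/w11.npz',84.8)" | grep -v sleeve
```

```text
t 15.23 u,v,z [-9.72 -0.37 64.19] th 70.01 tilt [-0.0001  0.    ] F u,v,z -2.88 0.44 -2.16 M [-0.595  0.154  0.007] gap 26.7
mean F u,v,z -2.63 -0.26 -2.26
tall top 7201 u 67.5 81.4 v -25.4 25.1 [74.4 -0.2] [13.9 50.5] 0.1 z 139.4
brass n 508 u 43.4 64.9 v -4.6 11.6 zmax 91.2
 u 48 v mid -0.08 ztop 91.2
 u 53 v mid -0.1 ztop 92.3
 u 58 v mid -0.1 ztop 92.2
 u 63 v mid -0.08 ztop 91.4
pics/w11.npz pitch 0.0035 axis z at u=0,84: [84.93 85.17] [[14.0, 99.0], [18.0, 98.9], [22.0, 99.1], [26.0, 99.0], [30.0, 99.0], [34.0, 99.3], [38.0, 99.1], [42.0, 98.9], [46.0, 95.3], [50.0, 95.2], [54.0, 90.4]]
```

Call:
servo_tool(
  plan=[
    [[0,-0.0005,0,0,0],[0,-0.0004,0,0,0],[0,0,0,0,0],[0,0,0,0,0],[0,0,0,0,0]],
  ],
)

```text
time: 15.65
eef_pos: [536.3, -205.7, 64.2]
ee_rot: [-0.0, 0.819, 0.574, 0.0]
ft_force: [-0.4, -2.5, -3.6]
finger_gap: 26.9
finger_force: 60.0
```

```bash
python3 -c "
from meas import *
look('pics/w12.npz',4)" | grep -v sleeve
```

```text
t 15.85 u,v,z [-10.64  -0.34  64.2 ] th 70.0 tilt [-0.      0.0001] F u,v,z -3.39 -0.44 -2.02 M [-0.55   0.127  0.056] gap 27.0
mean F u,v,z -2.95 0.04 -2.33
tall top 7271 u 67.5 81.6 v -25.4 25.2 [74.6 -0.1] [14.1 50.6] 0.1 z 139.5
brass n 562 u 50.5 65.4 v -4.6 4.4 zmax 91.1
 u 50 v mid -0.08 ztop 91.8
 u 55 v mid -0.08 ztop 91.7
 u 60 v mid -0.06 ztop 92.0
```

Call:
servo_tool(
  plan=[
    [[0,-0.0004,0,0,0],[0,-0.0003,0,0,0],[0,0,0,0,0],[0,0,0,0,0],[0,0,0,0,0]],
  ],
)

```text
time: 16.27
eef_pos: [536.2, -206.0, 64.2]
ee_rot: [-0.0, 0.819, 0.574, 0.0]
ft_force: [0.3, 1.9, -2.5]
finger_gap: 27.1
finger_force: 60.0
```

```bash
python3 -c "
from meas import *
look('pics/w13.npz',4)" | grep -v sleeve
```

```text
t 16.47 u,v,z [-10.96  -0.35  64.19] th 70.02 tilt [-0.0002  0.0003] F u,v,z 3.38 -0.47 -3.18 M [ 0.799 -0.214 -0.005] gap 26.7
mean F u,v,z 3.03 -0.32 -3.03
tall top 7383 u 67.5 81.6 v -25.4 25.0 [74.5 -0.2] [14.  50.4] 0.1 z 139.5
brass n 577 u 42.1 65.5 v -11.3 11.6 zmax 91.1
 u 47 v mid -0.09 ztop 91.6
 u 52 v mid -0.09 ztop 92.1
 u 57 v mid -0.11 ztop 92.4
 u 62 v mid -0.08 ztop 92.0
```

The force reversed, so the core's end now bears lightly on the low cheek and the roller is home. I let go gently.

Call:
servo_tool(
  plan=[
    [[0,0.0002,0,0,0],[0,0,0,0,0],[30,0,0,0,0],[35,0,0,0,0],[50,0,0,0,0],[70,0,0,0,0],[70,0,0,0,0],[70,0,0,0,0],[70,0,0,0,0]],
  ],
  squeeze=10,
)

```text
time: 17.22
eef_pos: [536.1, -206.2, 64.3]
ee_rot: [0.0, 0.819, 0.574, 0.0]
ft_force: [-0.4, 0.1, -0.0]
finger_gap: 62.5
finger_force: 0.0
```

```bash
python3 -c "
from meas import *
look('pics/w14.npz',2);prof('pics/w14.npz',84)
c=np.load('pics/w14.npz');cv2.imwrite('pics/w14.png',c['img'])" | grep -v sleeve
```

```text
t 17.32 u,v,z [-11.17  -0.34  64.18] th 70.0 tilt [-0.  0.] F u,v,z -0.47 0.34 0.82 M [-0.068 -0.058  0.038] gap 65.5
mean F u,v,z -0.53 0.15 0.61
tall top 7238 u 67.6 81.4 v -25.4 25.1 [74.5 -0.1] [13.7 50.5] 0.1 z 139.5
brass n 572 u 42.2 65.7 v -10.9 11.2 zmax 88.7
 u 47 v mid -0.06 ztop 89.4
 u 52 v mid -0.06 ztop 89.1
 u 57 v mid -0.04 ztop 89.6
 u 62 v mid -0.03 ztop 89.7
pics/w14.npz pitch -0.0074 axis z at u=0,84: [83.05 82.56] [[14.0, 96.9], [18.0, 96.9], [22.0, 96.9], [26.0, 96.7], [30.0, 96.9], [34.0, 96.8], [38.0, 97.0], [42.0, 96.5], [46.0, 92.7], [50.0, 92.5], [54.0, 87.7]]
```

View pics/w14.png

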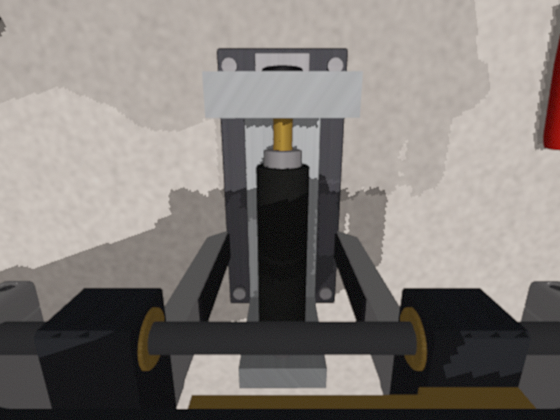

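The roller is released and sits level between the cheeks (collar at 283,158, plunger running into the tall cheek). Its axis is about 83 mm up, as it should be when home. I retreat straight up.

Call:
servo_tool(
  plan=[
    [[80,0,0,-0.005,0],[80,0,0,-0.01,0],[80,0,0,-0.02,0],[80,0,0,-0.025,0],[80,0,0,-0.03,0],[80,0,0,-0.03,0],[80,0,0,-0.02,0],[80,0,0,0,0],[80,0,0,0,0],[80,0,0,0,0],[80,0,0,0,0]],
  ],
)

```text
time: 18.23
eef_pos: [535.5, -206.1, 203.5]
ee_rot: [-0.001, 0.819, 0.574, -0.0]
ft_force: [0.3, -0.3, 0.1]
finger_gap: 75.3
finger_force: 0.0
```

```bash
python3 - <<'E'
from meas import *
from rig import imaging
tcp()
c=imaging.capture("wrist");S=st(cloud(c));s=imaging.capture("scene")
m=(abs(S[...,1])<4)&(S[...,2]>70)&(S[...,2]<105)
for a in range(-84,70,8):
    q=S[m&(S[...,0]>=a)&(S[...,0]<a+8)]
    if len(q)>5: print(a,len(q),np.percentile(q[:,2],90).round(1),end=" | ")
w=np.zeros((420,800,3),np.uint8);w[:,:450]=c["img"][:,55:505];w[:350,450:]=cv2.resize(s["img"][100:220,205:325],(350,350),interpolation=3)
cv2.imwrite("pics/fin.png",w)
E
```

```text
t 18.23 u,v,z [-11.25  -0.93 203.46] th 70.0 tilt [-0.0011 -0.0008] F u,v,z -0.17 0.33 0.14 M [-0.047 -0.047  0.004] gap 75.3
-84 58 102.3 | -76 91 101.9 | -68 41 96.9 | -60 65 97.4 | -52 69 97.7 | -44 70 97.8 | -36 69 97.8 | -28 70 97.3 | -20 72 97.5 | -12 71 97.6 | -4 77 97.5 | 4 71 97.4 | 12 77 97.7 | 20 76 97.5 | 28 81 97.4 | 36 80 97.2 | 44 88 93.2 | 52 75 88.4 | 60 70 88.5 |
```

View pics/fin.png

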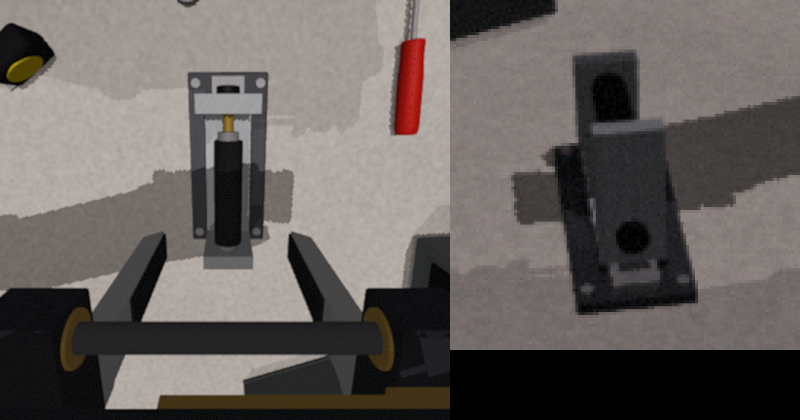

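The roller lies level in the stand (wrist view, 228,130 to 228,245), with the core against the low cheek, the plunger in the tall cheek, and the gripper clear.

```bash
python3 -c "
from rig import job
print(job.job_done())"
```

```text
the job is handed in; nothing more can be done
None
```

The roller is fitted in the stand, plunger in the tall cheek and pin in the low cheek, and let go with the gripper clear; I handed it in after about 18 s of robot time, and no verdict came back.

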